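Switch off the gel imager's lamp and draw out its drawer

TASK

Open the gel imager so that the gel tray in it can be seen to: first switch its lamp off by pressing the raised end of the rocker switch right down, and only then hook a fingertip behind the drawer's upturned lip and draw the drawer smoothly out along its rail, right to its stop. Nothing needs gripping and nothing is to be lifted: leave the clear gel tray lying in its place in the drawer and everything else on the bench where it stands, and finish with the hand clear.

Things in the scene. Friction and masses are not known exactly. Their poses are not given: they have to be found in the camera images.
- imager: Gel imager, fixed: white base box 280 deep x 260 wide x 80 mm high, on it a tapering hood and camera head (to 289 mm), set back 70 mm from the front edge. Origin: centre of the underside, on the bench. Its -x is the front, where the drawer comes out; y runs across its width, z up. The front strip of its top carries the rocker switch (-y side) and a flat display and keys that do nothing.
- drawer (a joint): Drawer on its rail: 0 m = shut, 0.130 m = right out against its end stop; it travels along the imager's -x. Starts shut or up to 15 mm open. It slides with about 2.5 N of friction (plus 4 N per m/s), has no spring and stays where it is left.
- lip (a point): Middle of the top edge of the drawer's upturned aluminium lip (moves with the drawer, axes as the imager's). Lip 180 mm long (along y), 4 mm thick, top edge 58 mm above the bench. The fingertip goes in behind it, on its imager +x side.
- pull (a point): Middle of the floor of the trough behind the lip (moves with the drawer, axes as the imager's): the trough is 40 mm wide (along x), open above and at both ends, its floor 40 mm above the bench and 18 mm below the lip's edge. Its front wall is the lip, its back wall the grey drawer front, 8 mm thick, 216 mm wide, top 72 mm above the bench; shut, it stands against the base box.
- rocker (a joint): Lamp switch, a black V-shaped rocker 39 mm long (along the imager's y) x 24 mm wide: 0 rad = lamp on (outer half, towards the imager's -y side, stands up), 0.40 rad = lamp off (outer half pressed down level, about 10 mm above the top plate). About 3 to 4 N straight down on the raised end tips it over; it stays as it is left.
- raised_end (a point): Point on the face of the rocker's outer half, 14 mm out from its pivot and 16 mm above the imager's top plate while the lamp is on (moves with the rocker, and comes down about 5.5 mm). Press here, straight down.
- gel_tray_center (a point): Centre of a loose clear gel-casting tray (100 mm along x, 80 mm along y, 22 mm high, open at its two ends) lying on the viewing glass inside the drawer, glass 24 mm above the bench, hidden until the drawer is out. It rides on the drawer, its centre 101 to 124 mm behind the lip. Axes as the imager's.
- tube_rack: Blue microtube rack, loose, 130 x 85 x 45 mm high (three tubes stand 11 mm higher), somewhere ahead of the drawer's travel. Origin: centre of its underside.
- long_rack: Long magenta tube rack, loose, 70 x 220 x 30 mm high. Origin: centre of its underside.
- reagent_bottle: Capped bottle, loose, 60 mm across, 135 mm high. Origin: centre of its underside.
- beaker: Cream plastic beaker, loose, 80 mm across the rim, 95 mm high, ahead of the drawer's travel. Origin: centre of its underside.
- tip_box: Closed grey pipette-tip box, loose, 82 x 122 x 67 mm high. Origin: centre of its underside.
- pipette: Pipette lying on the bench, loose, 247 mm long (along its x), 26 mm thick. Origin: on the bench under the middle.
- stain_jar: Small amber jar with black cap, loose, 48 mm across, 55 mm high, beside the drawer's travel, on the switch's side. Origin: centre of its underside.

How it is judged (in metres and radians):
On the way, in this order (a step that is already met when the one before it is completed fails the run):
1. the lamp is switched off: the rocker's raised end is pressed right down (value of joint rocker above 0.34 rad), for 0.1 s.
2. the drawer is drawn out to its stop (value of joint drawer above 0.122 m), for 0.2 s.
At the end, for the whole second after the job is handed in: The rocker is in its off position (more than 0.34 of 0.40 rad), the drawer is out to within 8 mm of its stop at 130 mm and at rest, and the casting tray still lies on the drawer's glass, its centre 85 to 140 mm behind the lip and within 15 mm of the middle (value of joint rocker above 0.34 rad and value of joint drawer above 0.122 m and velocity of joint drawer between -0.01 and 0.01 m/s and not (x of gel_tray_center in the frame of lip below 0.085 m or x of gel_tray_center in the frame of lip above 0.14 m or y of gel_tray_center in the frame of lip below -0.015 m or y of gel_tray_center in the frame of lip above 0.015 m or z of gel_tray_center in the frame of lip above -0.011 m)); the robot touches nothing.
It fails at once if the drawer is drawn out (beyond 35 mm) while the lamp is still on (value of joint drawer above 0.035 m and value of joint rocker below 0.3 rad).
It fails at once if the drawer is jerked or flung (faster than 0.5 m/s) (velocity of joint drawer above 0.5 m/s).
It fails at once if the casting tray is lifted or slides out of its place on the drawer's glass (its centre, 101 to 124 mm behind the lip at the start, must stay 85 to 140 mm behind it and within 15 mm of the middle) (x of gel_tray_center in the frame of lip below 0.085 m or x of gel_tray_center in the frame of lip above 0.14 m or y of gel_tray_center in the frame of lip below -0.015 m or y of gel_tray_center in the frame of lip above 0.015 m or z of gel_tray_center in the frame of lip above -0.011 m).
It fails at once if a bystander is moved by more than 25 mm, lifted or knocked over (distance of any of tube_rack, long_rack, reagent_bottle, beaker, tip_box, pipette, stain_jar from where it was at the start of the episode above 0.025 m or angle between any of tube_rack, long_rack, reagent_bottle, beaker, tip_box, pipette, stain_jar's own z axis and vertical above 0.4 rad).
It also fails if it takes over 42 s, if anything falls off the work surface, if the arm or the gripper's body presses on something with over 40 N, if the wrist force passes 120 N, or if a joint passes its speed limit or range.

ROBOT

A 7-joint arm with a two-finger parallel gripper is mounted at the origin on the work surface. World frame = base frame: x ahead of the robot, y to its left, z up, the work surface at z = 0. Lengths are in m, angles in degrees, forces in N, time in s.
With the tool pointing down it reaches from about 0.425 to 0.875 m from the base axis. Payload 8.4 kg.
Tool frame: the origin (TCP) lies at the very end of the fingers, on their centre line; the grasp point (between the pads) lies 19 mm behind it (r.grasp_offset is the distance from the TCP to the grasp point, in m); z points along the fingers, x is the direction in which the jaws open and shut, and the axes are right-handed (so a half turn about z gives the same grasp; the last joint's range is limited). The gripper opens to 85 mm and grips with 20 to 120 N. Pads are 22 mm wide; open, the fingers measure 114 mm over their backs; the gripper's body (76 mm by 85 mm) begins 54 mm behind the grasp point. The pads swing forward as they close: fully open they stand 13 mm farther back than shut.
Start: joints at [63.816, 19.091, 2.286, 83.961, -0.768, 76.965, -3.352], TCP at [0.228, -0.609, 0.231] pointing down, gripper open.
Joint ranges: [-147.57, 147.57], [-21.85, 119.76], [-74.77, 79.35], [14.55, 137.4], [-85.83, 265.84], [4.83, 119.75], [-152.11, 152.11]. Speed limits (degrees/s): [127.2, 127.2, 159.86, 159.86, 180, 180, 180].

INTERFACE

Orientations are given as a 3x3 rotation matrix whose columns are the frame's x, y, z axes.
In Python, from bench import r gives the robot as it stands.
- The arm moves only by the tool move_arm, never from a script. Its argument "increments" is a list of rows, each a list of 5 numbers: the gripper's target within -1 to 1 (shut at 1, half-way at 0, fully open at -1), then the shift along the world's x, y, z in cm, then the turn about the world's z in degrees. In form: [[jaw, dx, dy, dz, spin], ...]. A call has 1 to 5 rows; each row shifts and turns the commanded pose from where the row before left it; what a row does not reach is not made up. A row lasts 1/10 s, in which the tool goes at most 50 mm and 8.59 degrees, less where a joint would pass 70% of its speed; a pose out of reach is approached as far as the arm can. A call with a gripper value outside its range is refused whole. The fingers move at their own pace and stop on an object; the grip force is fixed at half the most. Time passes only in rows, so rows that do not move let the fingers close. It gives the time, the measured TCP pose, the force and the opening at its end, in the units of the state.
- r.read_state(): the state, without advancing time (a new reading comes with each control period).
- r.camera(name): name is "scene" or "top" or "wrist"; returns a dict with "img" (480x640x3 uint8, red, green, blue), "fx", "fy", "cx", "cy" (pixels), "k1" (the pictures are not rectified: a ray, as slopes to the right and down, at radius r is drawn at 1 + k1 r^2 times it, then the intrinsics apply), "pose" (4x4, takes a point from camera to world coordinates); the wrist camera has in their place "tool_from_camera" (4x4, takes a point from camera to tool coordinates, whose origin is the TCP and whose axes are the tool frame's). Camera axes: x right, y down, z forward; pixel columns grow to the right and rows downward; lengths in m; the calibration is good to about 2 mm. A picture is of the moment at which its call begins: read the wrist's pose just before it. There is no depth.
- r.close_job(): hands the job in, once; it reports no verdict.
The state is a dict: "clock": time; "joint_pos": joint angles; "qvel": joint speeds; "joint_efforts": joint torques, N m; "tcp_pos": TCP position; "tcp_rot": TCP orientation; "wrist_force": force on the tool from outside, world axes, zero at the start; "torque": the same for the moment, N m; "gripper_width": opening from 0.0 (shut) to 1.0 (fully open).
Only numpy, scipy, OpenCV 4.12 (cv2) and the standard library are available. Lean on these libraries where they do the work, as an engineer would, in place of code of your own. Each camera call takes 0.05 s, during which the arm holds its last target. There are 200 camera calls.

## Working session

There is one attempt and no reset: what is moved stays moved. The work goes in short steps, Python scripts to look and compute and a tool call to move; the robot and the scene stay as the last step left them, time stands still between calls to the robot, and variables do not carry over. Pictures are saved under pics/ and viewed, about 8 in all and at most 12, crops included, and the job is handed in when it is done.

Besides the shell and the picture viewer there is one more tool, called after "Emit:" by a JSON object that holds its "fn" and its "kwargs". move_arm: Moves the arm, as the interface text tells. Its arguments: {"type":"object","properties":{"increments":{"type":"array","items":{"type":"array","items":{"type":"number"}}}},"required":["increments"]}

```bash
mkdir -p pics; cat > h.py <<'E'
import numpy as np, cv2
from bench import r
def ray(c,u,v):
    K=np.array([[c['fx'],0,c['cx']],[0,c['fy'],c['cy']],[0,0,1.]])
    p=cv2.undistortPoints(np.array([[[u,v]]],float),K,np.array([c['k1'],0,0,0.]))[0,0]
    P=np.array(c['pose']); return P[:3,3],P[:3,:3]@np.array([p[0],p[1],1])
def at(c,u,v,z):
    o,d=ray(c,u,v); return o+d*(z-o[2])/d[2]
def proj(c,X):
    P=np.linalg.inv(np.array(c['pose'])); q=P[:3,:3]@np.array(X)+P[:3,3]
    a=q[:2]/q[2]; a=a*(1+c['k1']*(a@a)); return a*[c['fx'],c['fy']]+[c['cx'],c['cy']]
def snap(name,f):
    c=r.camera(name); cv2.imwrite(f'pics/{f}.png',c['img'][:,:,::-1]); 
    import pickle; pickle.dump({k:v for k,v in c.items()},open(f'pics/{f}.pkl','wb')); return c
E
python3 - <<'E'
from h import *
for n in('top','scene'):
    c=snap(n,n+'1'); print(n,np.round(c['pose'],3),c['fx'],c['k1'])
print(r.read_state())
E
```

```text
top [[ 0.01  -0.988  0.156  0.368]
 [-1.    -0.008  0.012  0.006]
 [-0.01  -0.156 -0.988  1.38 ]
 [ 0.     0.     0.     1.   ]] 572.4675689675804 0.03116557358027514
scene [[-0.323  0.778 -0.539  1.083]
 [ 0.946  0.275 -0.17   0.142]
 [ 0.016 -0.565 -0.825  0.849]
 [ 0.     0.     0.     1.   ]] 452.57855183423425 -0.06251849744772697
{'clock': 0.1, 'joint_pos': array([63.81748237, 19.12740132,  2.28447809, 84.00586619, -0.76897038,
       76.96614561, -3.35131432]), 'qvel': array([ 0.03171193, -0.06136091, -0.00176237, -0.21375113, -0.06313212,
        0.00031327, -0.03443387]), 'joint_efforts': array([ 4.69233652e-03, -6.60016322e+01,  1.37083679e+00, -4.06467032e+01,
        1.71672221e-02,  8.96605372e-03,  3.87334069e-05]), 'tcp_pos': array([ 0.22746032, -0.60845792,  0.23051474]), 'tcp_rot': array([[ 3.50177359e-01, -9.36683230e-01, -5.85641016e-04],
       [-9.36682264e-01, -3.50177840e-01,  1.34739734e-03],
       [-1.46716300e-03,  7.67315115e-05, -9.99998921e-01]]), 'wrist_force': array([ 0.55627576, -0.26372818,  0.3693628 ]), 'torque': array([-0.02021259, -0.01214514,  0.02293424]), 'gripper_width': 1.0011841642322008}
```

View pics/top1.png

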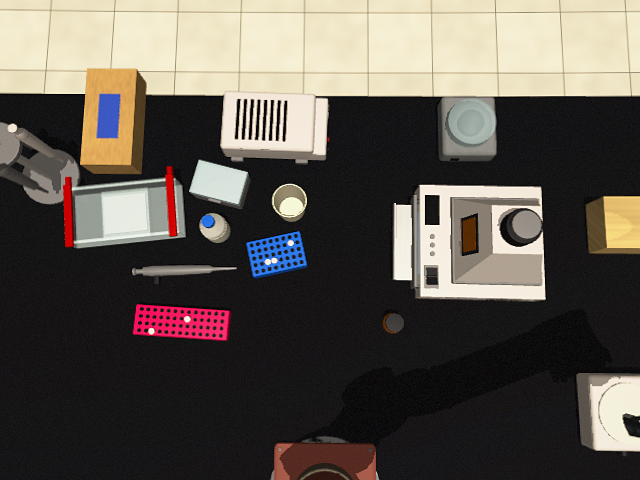

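View pics/scene1.png

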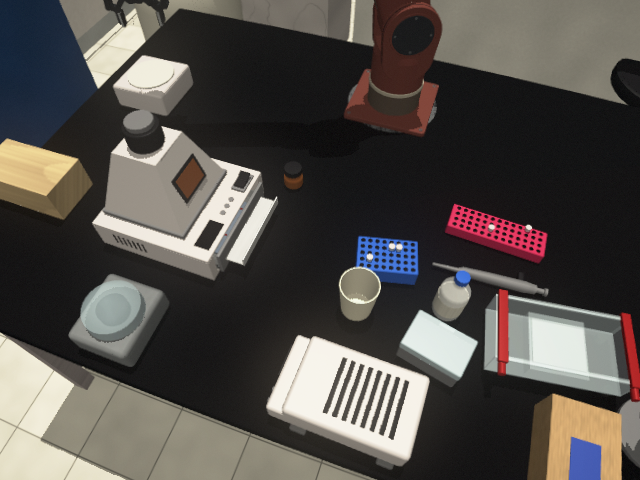

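```bash
python3 - <<'E'
import cv2
a=cv2.imread('pics/top1.png')[175:310,380:560]; cv2.imwrite('pics/c1.png',cv2.resize(a,None,fx=4.4,fy=4.4,interpolation=cv2.INTER_CUBIC))
a=cv2.imread('pics/scene1.png')[150:290,190:300]; cv2.imwrite('pics/c2.png',cv2.resize(a,None,fx=4.2,fy=4.2,interpolation=cv2.INTER_CUBIC))
E
```

```text
(no output)
```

View pics/c1.png

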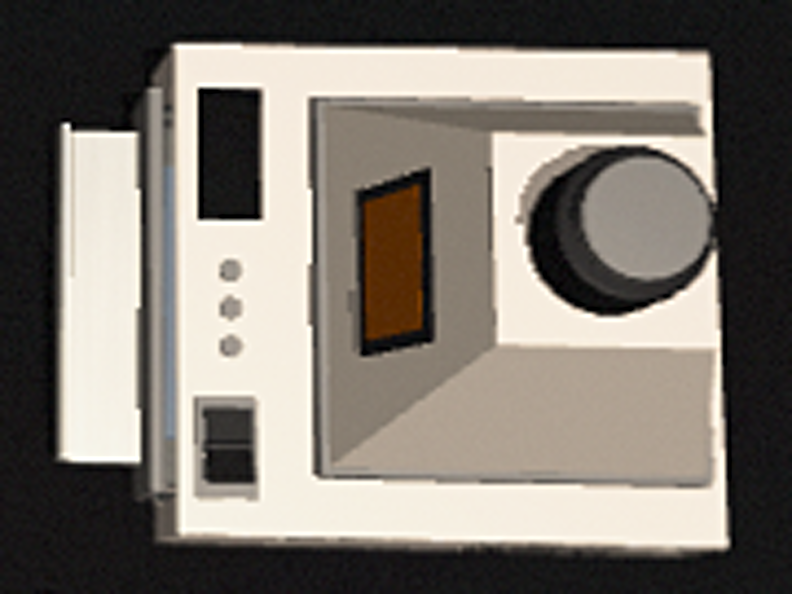

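View pics/c2.png

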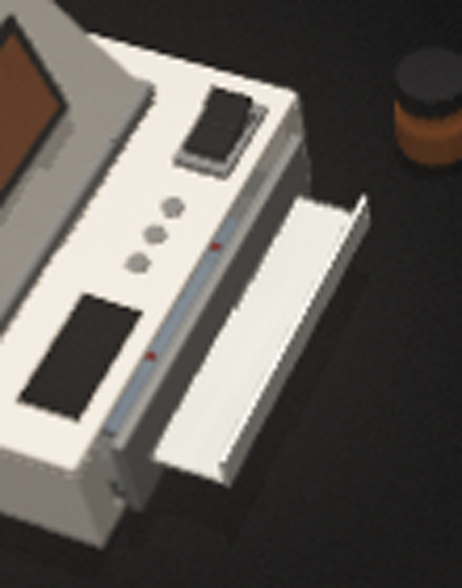

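```bash
python3 - <<'E'
from h import *
import pickle
c=pickle.load(open('pics/top1.pkl','rb')); s=pickle.load(open('pics/scene1.pkl','rb'))
T=lambda u,v,z:np.round(at(c,380+u/4.4,175+v/4.4,z),4)
S=lambda u,v,z:np.round(at(s,190+u/4.2,150+v/4.2,z),4)
for n,u,v,z in[('box ff',173,44,.08),('box fn',178,536,.08),('box bf',710,50,.08),('box bn',729,549,.08),('lip far',62,124,.058),('lip near',60,460,.058),('panel far',148,90,.072),('panel near',143,498,.072),('pivot',229,447,.09),('rk out',229,484,.097),('rk in',229,406,.09),('bezel out',229,497,.082),('bezel in',229,398,.082)]: print(n,T(u,v,z))
for n,u,v,z in[('box fn',299,94,.08),('box ff',78,470,.08),('lip near',363,197,.058),('lip far',222,484,.058),('rk nl',218,90,.097),('rk nr',254,98,.097)]: print('S',n,S(u,v,z))
print('jar top',np.round(at(c,394,322,.055),3),'tubes',np.round(at(c,306,262,.045),3),np.round(at(c,300,234,.045),3),'beaker',np.round(at(c,290,201,.095),3))
E
```

```text
box ff [ 0.7057 -0.2153  0.08  ]
box fn [ 0.4462 -0.2132  0.08  ]
box bf [ 0.704  -0.4961  0.08  ]
box bn [ 0.4427 -0.4924  0.08  ]
lip far [ 0.667 -0.159  0.058]
lip near [ 0.4866 -0.156   0.058 ]
panel far [ 0.6826 -0.203   0.072 ]
panel near [ 0.4661 -0.1969  0.072 ]
pivot [ 0.4913 -0.2384  0.09  ]
rk out [ 0.4718 -0.2366  0.097 ]
rk in [ 0.5124 -0.2388  0.09  ]
bezel out [ 0.4663 -0.2393  0.082 ]
bezel in [ 0.5174 -0.2405  0.082 ]
S box fn [ 0.449  -0.2094  0.08  ]
S box ff [ 0.706  -0.2129  0.08  ]
S lip near [ 0.4886 -0.1571  0.058 ]
S lip far [ 0.679  -0.1534  0.058 ]
S rk nl [ 0.4748 -0.2436  0.097 ]
S rk nr [ 0.4737 -0.2231  0.097 ]
jar top [ 0.39  -0.156  0.055] tubes [0.527 0.047 0.045] [0.594 0.062 0.045] beaker [0.662 0.084 0.095]
```

Emit:
{"fn": "move_arm", "kwargs": {"increments": [[1,1.2,3.5,0,8],[1,1.2,3.5,0,8],[1,1.2,3.5,0,8],[1,1.2,3.5,0,8],[1,1.2,3.5,0,8]]}}

```text
clock: 0.6
tcp_pos: [0.2878, -0.4322, 0.2309]
tcp_rot: [[0.873, -0.487, -0.001], [-0.487, -0.873, 0.0], [-0.001, -0.0, -1.0]]
wrist_force: [-0.0, 0.7, 0.3]
gripper_width: 0.145
```

Emit:
{"fn": "move_arm", "kwargs": {"increments": [[1,1.3,3.5,0,8],[1,1.3,3.5,0,8],[1,1.3,3.5,0,8],[1,0,0,0,5.5],[1,0,0,0,0]]}}

```text
clock: 1.1
tcp_pos: [0.3269, -0.328, 0.2313]
tcp_rot: [[1.0, 0.003, -0.0], [0.003, -1.0, -0.0], [-0.0, 0.0, -1.0]]
wrist_force: [0.4, -0.9, 0.6]
gripper_width: -0.003
```

```bash
python3 - <<'E'
from h import *
s=r.read_state(); print(s['clock'],s['joint_pos'],s['tcp_pos'],s['tcp_rot'],s['gripper_width'],s['wrist_force'])
print(np.round(r.camera('wrist')['tool_from_camera'],3))
E
```

```text
1.1 [ 53.53614041  -2.06419573 -13.53473947 108.12120858  -0.4768146
  73.88377917  40.33730477] [ 0.32685494 -0.32802649  0.23131362] [[ 9.99994172e-01  3.40524348e-03 -2.46761364e-04]
 [ 3.40515436e-03 -9.99994137e-01 -3.60706504e-04]
 [-2.47988211e-04  3.59864141e-04 -9.99999904e-01]] -0.0029362962132591947 [ 0.44505797 -0.88911039  0.63703583]
[[ 1.    -0.     0.001  0.   ]
 [-0.     0.964  0.266 -0.067]
 [-0.001 -0.266  0.964 -0.142]
 [ 0.     0.     0.     1.   ]]
```

Emit:
{"fn": "move_arm", "kwargs": {"increments": [[1,1,4,0,0],[1,3,3,0,0],[1,3.5,1.4,0,0],[1,3.5,1,0,0],[1,3.5,0,0,0]]}}

```text
clock: 1.65
tcp_pos: [0.4729, -0.2343, 0.2313]
tcp_rot: [[1.0, -0.004, 0.0], [-0.004, -1.0, 0.0], [0.0, -0.0, -1.0]]
wrist_force: [-0.2, -0.6, 0.8]
gripper_width: -0.002
```

Emit:
{"fn": "move_arm", "kwargs": {"increments": [[1,0,0,-3,0],[1,0,0,-3,0],[1,0,0,-3,0],[1,0,0,-1,0],[1,0,0,0,0]]}}

```text
clock: 2.15
tcp_pos: [0.4705, -0.2352, 0.13]
tcp_rot: [[1.0, -0.003, -0.003], [-0.003, -1.0, 0.002], [-0.003, -0.002, -1.0]]
wrist_force: [0.3, -0.7, 0.3]
gripper_width: 0.002
```

```bash
python3 - <<'E'
from h import *
s=r.read_state(); print(s['tcp_pos'])
w=r.camera('wrist'); T=np.eye(4);T[:3,:3]=s['tcp_rot'];T[:3,3]=s['tcp_pos']; w['pose']=T@w['tool_from_camera']
im=w['img'][:,:,::-1].copy()
for P in[(.4775,-.238,.096),(.491,-.238,.09),(.577,-.1575,.058)]: print(proj(w,P))
c=snap('scene','scene2'); a=cv2.resize(c['img'][60:300,150:350,::-1],None,fx=2.4,fy=2.4)
cv2.imwrite('pics/v5.png',np.hstack([cv2.resize(im,(320,240)), a[:240,:0]]) if 0 else np.hstack([a, cv2.copyMakeBorder(cv2.resize(im,(318,238)),0,a.shape[0]-238,0,0,cv2.BORDER_CONSTANT)]))
E
```

```text
[ 0.47053934 -0.23518407  0.12998819]
[335.09908579 275.46910675]
[358.05630157 271.61607146]
[497.29148265 128.39324074]
```

View pics/v5.png

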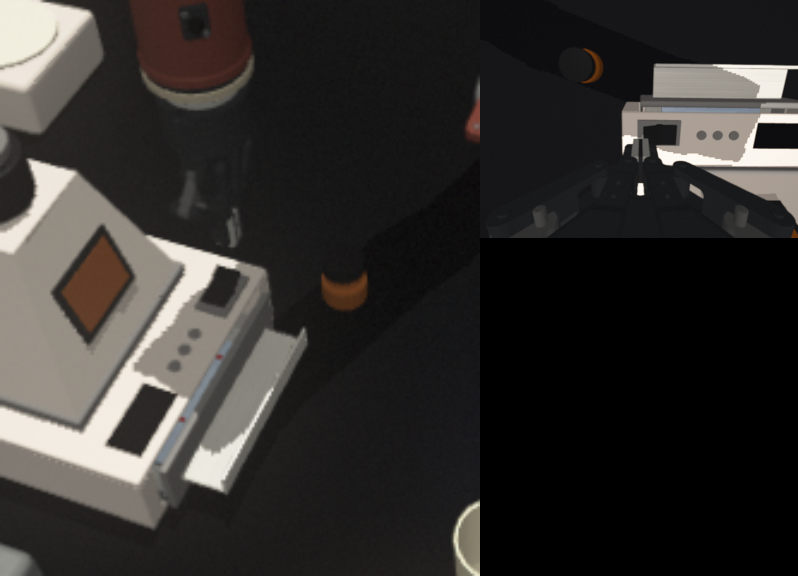

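Emit:
{"fn": "move_arm", "kwargs": {"increments": [[1,0.5,-0.2,-1,0],[1,0,0,-1,0],[1,0,0,-0.6,0],[1,0,0,-0.4,0],[1,0,0,0,0]]}}

```text
clock: 2.75
tcp_pos: [0.4762, -0.2366, 0.1006]
tcp_rot: [[1.0, 0.0, -0.001], [0.0, -1.0, 0.001], [-0.001, -0.001, -1.0]]
wrist_force: [0.5, -0.7, -0.3]
gripper_width: 0.009
```

Emit:
{"fn": "move_arm", "kwargs": {"increments": [[1,0,0,-0.3,0],[1,0,0,-0.3,0],[1,0,0,-0.3,0],[1,0,0,-0.2,0],[1,0,0,0,0]]}}

```text
clock: 3.25
tcp_pos: [0.4765, -0.237, 0.0906]
tcp_rot: [[1.0, -0.0, -0.0], [-0.0, -1.0, -0.0], [-0.0, 0.0, -1.0]]
wrist_force: [-3.5, -0.3, 6.4]
gripper_width: 0.004
```

Emit:
{"fn": "move_arm", "kwargs": {"increments": [[1,0,0,-0.1,0],[1,0,0,-0.1,0],[1,0,0,0,0],[1,0,0,0,0]]}}

```text
clock: 3.65
tcp_pos: [0.4766, -0.2371, 0.0903]
tcp_rot: [[1.0, -0.0, -0.0], [-0.0, -1.0, -0.001], [-0.0, 0.001, -1.0]]
wrist_force: [-11.3, 2.8, 24.3]
gripper_width: -0.001
```

Emit:
{"fn": "move_arm", "kwargs": {"increments": [[1,0,0,1,0],[1,0,0,3,0],[1,3,2,0,0],[1,3.5,2,0,0],[1,3.5,1.6,0,0]]}}

```text
clock: 4.15
tcp_pos: [0.5781, -0.1799, 0.1288]
tcp_rot: [[1.0, -0.0, 0.001], [-0.0, -1.0, -0.0], [0.001, 0.0, -1.0]]
wrist_force: [-0.0, -0.4, 0.0]
gripper_width: 0.002
```

```bash
python3 - <<'E'
from h import *
s=r.read_state(); print(s['tcp_pos'],s['wrist_force'])
w=r.camera('wrist'); im=w['img'][:,:,::-1].copy()
c=snap('scene','scene3'); a=c['img'][150:290,190:300,::-1]; a=cv2.resize(a,None,fx=3.4,fy=3.4,interpolation=cv2.INTER_CUBIC)
b=cv2.resize(im,(420,315)); b=cv2.copyMakeBorder(b,0,a.shape[0]-315,0,0,cv2.BORDER_CONSTANT)
cv2.imwrite('pics/v6.png',np.hstack([a,b]))
E
```

```text
[ 0.57812831 -0.17986981  0.12884284] [-0.04217559 -0.40016859  0.04252573]
```

View pics/v6.png

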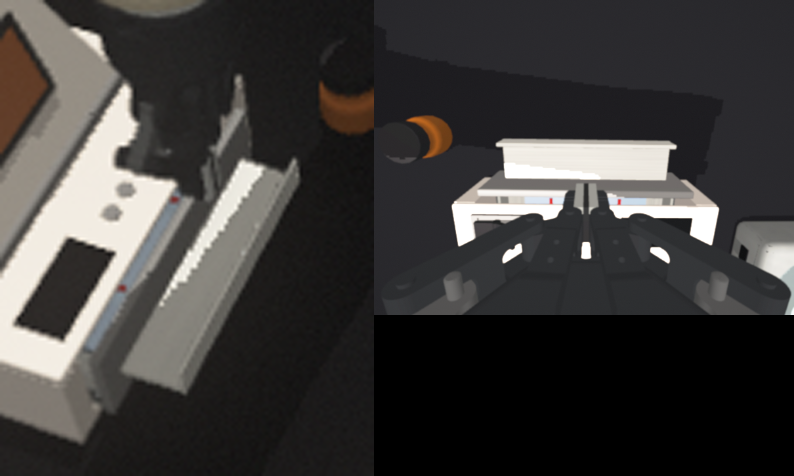

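Emit:
{"fn": "move_arm", "kwargs": {"increments": [[1,0,0,-3,0],[1,0,0,-2,0],[1,0,0,-1.5,0],[1,0,0,-1,0],[1,0,0,-0.6,0]]}}

```text
clock: 4.75
tcp_pos: [0.5764, -0.1809, 0.0467]
tcp_rot: [[1.0, -0.0, -0.0], [-0.0, -1.0, 0.0], [-0.0, -0.0, -1.0]]
wrist_force: [-0.9, 0.5, -0.3]
gripper_width: 0.001
```

Emit:
{"fn": "move_arm", "kwargs": {"increments": [[1,0,0,-0.1,0],[1,0,0.2,0,0],[1,0,0.2,0,0],[1,0,0.2,0,0],[1,0,0,0,0]]}}

```text
clock: 5.25
tcp_pos: [0.5769, -0.1744, 0.0468]
tcp_rot: [[1.0, 0.0, 0.001], [0.0, -1.0, -0.0], [0.001, 0.0, -1.0]]
wrist_force: [-0.6, -0.0, 0.2]
gripper_width: -0.002
```

Emit:
{"fn": "move_arm", "kwargs": {"increments": [[1,0,0.1,0,0],[1,0,0.2,0,0],[1,0,0.3,0,0],[1,0,0.4,0,0],[1,0,0.5,0,0]]}}

```text
clock: 5.75
tcp_pos: [0.5768, -0.16, 0.0464]
tcp_rot: [[1.0, -0.001, 0.0], [-0.001, -1.0, -0.0], [0.0, 0.0, -1.0]]
wrist_force: [1.3, -2.7, 0.4]
gripper_width: -0.001
```

Emit:
{"fn": "move_arm", "kwargs": {"increments": [[1,0,0.5,0,0],[1,0,0.5,0,0],[1,0,0.5,0,0],[1,0,0.5,0,0],[1,0,0.5,0,0]]}}

```text
clock: 6.25
tcp_pos: [0.5767, -0.1343, 0.0464]
tcp_rot: [[1.0, 0.0, 0.0], [0.0, -1.0, -0.0], [0.0, 0.0, -1.0]]
wrist_force: [1.1, -3.7, 1.2]
gripper_width: -0.0
```

Emit:
{"fn": "move_arm", "kwargs": {"increments": [[1,0,0.6,0,0],[1,0,0.6,0,0],[1,0,0.6,0,0],[1,0,0.6,0,0],[1,0,0.6,0,0]]}}

```text
clock: 6.75
tcp_pos: [0.5766, -0.1043, 0.0463]
tcp_rot: [[1.0, 0.0, -0.0], [0.0, -1.0, 0.0], [-0.0, -0.0, -1.0]]
wrist_force: [1.2, -2.4, 1.7]
gripper_width: -0.002
```

Emit:
{"fn": "move_arm", "kwargs": {"increments": [[1,0,0.6,0,0],[1,0,0.6,0,0],[1,0,0.6,0,0],[1,0,0.5,0,0],[1,0,0.5,0,0]]}}

```text
clock: 7.25
tcp_pos: [0.5766, -0.0764, 0.0463]
tcp_rot: [[1.0, -0.0, -0.0], [-0.0, -1.0, 0.0], [-0.0, -0.0, -1.0]]
wrist_force: [1.8, -2.8, 0.4]
gripper_width: -0.004
```

Emit:
{"fn": "move_arm", "kwargs": {"increments": [[1,0,0.4,0,0],[1,0,0.4,0,0],[1,0,0.3,0,0],[1,0,0.3,0,0],[1,0,0.2,0,0]]}}

```text
clock: 7.75
tcp_pos: [0.5766, -0.0605, 0.0463]
tcp_rot: [[1.0, 0.0, -0.0], [0.0, -1.0, 0.0], [-0.0, -0.0, -1.0]]
wrist_force: [1.6, -2.8, 0.8]
gripper_width: 0.001
```

Emit:
{"fn": "move_arm", "kwargs": {"increments": [[1,0,0.3,0,0],[1,0,0.3,0,0],[1,0,0.3,0,0],[1,0,0.2,0,0],[1,0,0.1,0,0]]}}

```text
clock: 8.25
tcp_pos: [0.5766, -0.0485, 0.0463]
tcp_rot: [[1.0, 0.0, -0.0], [0.0, -1.0, 0.0], [-0.0, -0.0, -1.0]]
wrist_force: [1.7, -2.5, 1.3]
gripper_width: 0.001
```

Emit:
{"fn": "move_arm", "kwargs": {"increments": [[1,0,0.2,0,0],[1,0,0.1,0,0],[1,0,0.1,0,0],[1,0,0.1,0,0],[1,0,0,0,0]]}}

```text
clock: 8.75
tcp_pos: [0.5766, -0.047, 0.0463]
tcp_rot: [[1.0, -0.002, -0.0], [-0.002, -1.0, -0.003], [-0.0, 0.003, -1.0]]
wrist_force: [1.9, -12.3, 1.8]
gripper_width: -0.001
```

Emit:
{"fn": "move_arm", "kwargs": {"increments": [[1,0,-0.4,0,0],[1,0,-0.6,0,0],[1,0,0,0.5,0],[1,0,0,2,0],[1,0,0,4,0]]}}

```text
clock: 9.25
tcp_pos: [0.5743, -0.0531, 0.1095]
tcp_rot: [[1.0, 0.001, -0.006], [0.001, -1.0, 0.002], [-0.006, -0.002, -1.0]]
wrist_force: [1.1, -0.9, 0.4]
gripper_width: 0.0
```

Emit:
{"fn": "move_arm", "kwargs": {"increments": [[1,0,0,4,0],[1,0,0,4,0],[1,-2,4,2,0],[1,-3,4,2,0],[1,-3,4,0,0]]}}

```text
clock: 9.75
tcp_pos: [0.4989, 0.0654, 0.2327]
tcp_rot: [[1.0, 0.0, 0.004], [0.0, -1.0, 0.001], [0.004, -0.001, -1.0]]
wrist_force: [1.2, 0.9, 0.7]
gripper_width: -0.004
```

Emit:
{"fn": "move_arm", "kwargs": {"increments": [[1,-2,4.5,0,0],[1,-2,4.5,0,0],[1,0,4.5,0,0],[1,0,4.5,0,0],[1,0,0,0,0]]}}

```text
clock: 10.25
tcp_pos: [0.4563, 0.2504, 0.2306]
tcp_rot: [[1.0, 0.009, -0.0], [0.009, -1.0, 0.004], [-0.0, -0.004, -1.0]]
wrist_force: [0.0, -0.2, -0.6]
gripper_width: -0.003
```

```bash
python3 - <<'E'
from h import *
s=r.read_state(); print(s['clock'],s['tcp_pos'],s['wrist_force'])
c=snap('top','top4'); d=snap('scene','scene4')
a=cv2.resize(c['img'][120:360,220:560,::-1],None,fx=1.25,fy=1.25); b=cv2.resize(d['img'][150:290,190:330,::-1],None,fx=2.143,fy=2.143); 
x=c['img'][175:310,300:480,::-1]; x=cv2.resize(x,None,fx=4,fy=4,interpolation=cv2.INTER_CUBIC); cv2.imwrite('pics/c8.png',x)
cv2.imwrite('pics/v7.png',np.hstack([a,b]))
E
```

```text
10.25 [0.4562966  0.25037649 0.23058744] [ 0.04159821 -0.23409001 -0.56513421]
```

View pics/v7.png

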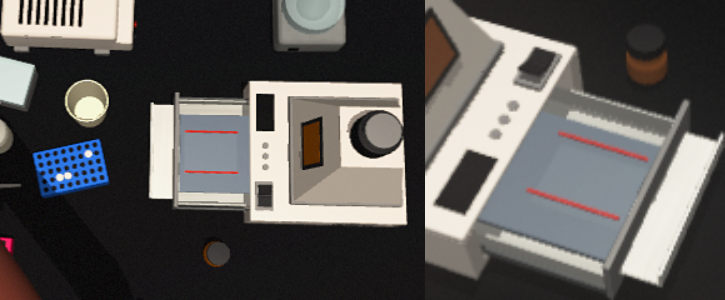

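View pics/c8.png

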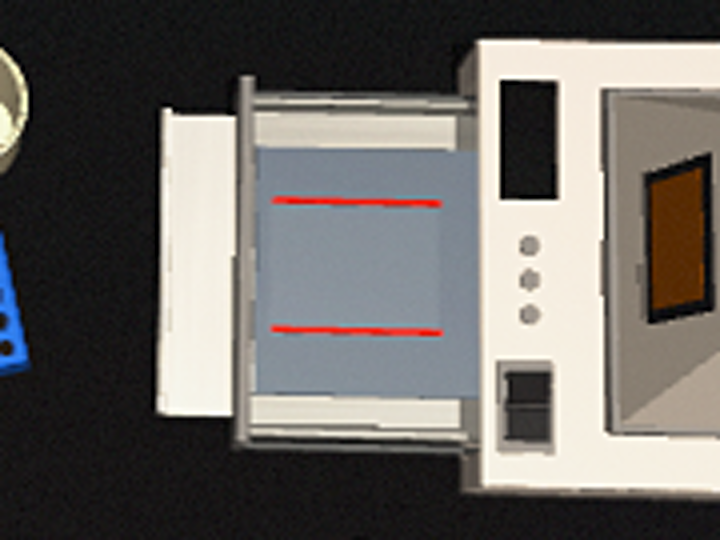

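```bash
python3 - <<'E'
from h import *
import pickle
c=pickle.load(open('pics/top4.pkl','rb'))
T=lambda u,v,z:np.round(at(c,300+u/4,175+v/4,z),4)
a,b=T(164,110,.058),T(159,414,.058); print('lip',a,b)
print('box front',T(480,40,.08),T(482,487,.08))
t=[T(*p,.046) for p in[(272,200),(440,204),(272,328),(440,333)]]; print('tray',np.mean(t,0),'behind lip',(a+b)[1]/2-np.mean(t,0)[1], 'side',(a+b)[0]/2-np.mean(t,0)[0])
r.close_job()
E
```

```text
lip [ 0.6678 -0.0339  0.058 ] [ 0.4879 -0.0316  0.058 ]
box front [ 0.7057 -0.2169  0.08  ] [ 0.4464 -0.2133  0.08  ]
tray [ 0.57735  -0.147475  0.046   ] behind lip 0.114725 side 0.0004999999999999449
the job is handed in; nothing more can be done
```

I switched the lamp off, drew the drawer out to its stop, backed the hand clear and handed the job in at about 10 s of the 42 s allowed. No verdict was reported.

- **Lamp:** I pressed the raised end straight down until it stopped firmly at a fingertip height of 90.3 mm, with 24 N. That is the level, "off" height. The hand hid the rocker just after the press. The picture taken once the hand was clear looks like off: the inner end stands up.
- **Drawer:** I hooked the lip and pulled slowly at about 0.03–0.06 m/s with about 3 N. The force rose to 12 N at the stop. The camera puts the lip about 182 mm ahead of the base front, or 130 mm out (right out), within about 2 mm.
- **Gel tray:** it lies about 115 mm behind the lip and within 1 mm of the middle.
- **Hand and bystanders:** the hand is clear, with the wrist force near zero. In the last picture the tube rack, beaker and jar look unmoved. I did not measure the objects on the bench, and that picture does not show all of them, but no contact was felt away from the switch and the lip.

No check failed or disagreed.

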